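# Flip the flag of the flask's bay

## Task

The sample in the conical flask has been examined: find the bay of the sample station in which the conical flask stands, and push the hinged flag in front of that bay right over its pivot until it lies flat on its far rest, showing its other face. Only push and press; leave the other two flags, the vessels and everything else on the bench as they are.

Things in the scene. Friction and masses are not known exactly. Their poses are not given: they have to be found in the camera images.
- station: sample station screwed to the bench: aluminium base plate 260 x 380 mm, 12 mm thick, reaching 85 mm before (-x) and 175 mm behind its origin. Origin: on the bench under the row of pivots; x horizontal, from the flags to their bays (away from the robot, within 20 degrees), y along the row (robot's left), z up. Three flags, 120 mm apart, each 130 mm in front of its bay.
- flask_mid (a point): conical flask of amber glass with a white stopper: 68 mm wide at the foot, narrowing to a 24 mm neck, 92 mm tall, loose, standing upright in one of the three bays. Point on its axis, 46 mm above its underside.
- jar_mid (a point): squat amber jar with a broad white lid, 68 mm across, 50 mm tall, loose, in another bay. Point on its axis, half-way up.
- bottle_mid (a point): slender straight-sided amber bottle with a white cap, 42 mm across, 98 mm tall, loose, in the third bay. Point on its axis, half-way up.
- bay_left (a point): centre of the left (+y end) bay, a flat round spot 82 mm across, on top of the base plate, 12 mm above the bench. Its flag's pivot is 130 mm from here towards the station's -x. Axes as the station's.
- bay_middle (a point): centre of the middle bay, a flat round spot 82 mm across, on top of the base plate, 12 mm above the bench. Its flag's pivot is 130 mm from here towards the station's -x. Axes as the station's.
- bay_right (a point): centre of the right (-y end) bay, a flat round spot 82 mm across, on top of the base plate, 12 mm above the bench. Its flag's pivot is 130 mm from here towards the station's -x. Axes as the station's.
- pivot_left (a point): middle of the pivot axis of the left (+y end) bay's flag, 70 mm above the bench, fixed to the station; axes as the station's, the pivot axis along y. Held by two bracket cheeks 31 mm either side in y, 18 mm long in x, 5 mm thick, up to 8 mm above the axis. Two rest posts, 10 mm thick, stand 55 mm before and behind the pivot, their tops just under the level plate.
- pivot_middle (a point): middle of the pivot axis of the middle bay's flag, 70 mm above the bench, fixed to the station; axes as the station's, the pivot axis along y. Held by two bracket cheeks 31 mm either side in y, 18 mm long in x, 5 mm thick, up to 8 mm above the axis. Two rest posts, 10 mm thick, stand 55 mm before and behind the pivot, their tops just under the level plate.
- pivot_right (a point): middle of the pivot axis of the right (-y end) bay's flag, 70 mm above the bench, fixed to the station; axes as the station's, the pivot axis along y. Held by two bracket cheeks 31 mm either side in y, 18 mm long in x, 5 mm thick, up to 8 mm above the axis. Two rest posts, 10 mm thick, stand 55 mm before and behind the pivot, their tops just under the level plate.
- flag_left (a joint): angle of the left (+y end) bay's flag: 0 = plate level on its near rest (towards -x of the station), disc face up; 1.57 = upright; 3.14 = flipped, level on its far rest (towards the bay), cross face up. Hard stops at 0 and 3.14. Starts between 0 and 0.25. The hinge is slightly stiff (0.03 N m): the flag stays at any angle where it is left, it does not fall either way by itself.
- flag_middle (a joint): angle of the middle bay's flag: 0 = plate level on its near rest (towards -x of the station), disc face up; 1.57 = upright; 3.14 = flipped, level on its far rest (towards the bay), cross face up. Hard stops at 0 and 3.14. Starts between 0 and 0.25. The hinge is slightly stiff (0.03 N m): the flag stays at any angle where it is left, it does not fall either way by itself.
- flag_right (a joint): angle of the right (-y end) bay's flag: 0 = plate level on its near rest (towards -x of the station), disc face up; 1.57 = upright; 3.14 = flipped, level on its far rest (towards the bay), cross face up. Hard stops at 0 and 3.14. Starts between 0 and 0.25. The hinge is slightly stiff (0.03 N m): the flag stays at any angle where it is left, it does not fall either way by itself.
- end_left (a point): middle of the free edge of the left (+y end) bay's flag: white plate 48 mm wide, 5 mm thick, reaching 8 to 68 mm from the pivot; a disc on one face, a cross on the other. Rigid with it, a grey thumb tab 30 mm wide, 5 mm thick, beyond the pivot: at angle 0 it slants up 30 degrees towards the bay, its end 38 mm past and 22 mm above the pivot; pressing it down raises the plate.
- end_middle (a point): middle of the free edge of the middle bay's flag: white plate 48 mm wide, 5 mm thick, reaching 8 to 68 mm from the pivot; a disc on one face, a cross on the other. Rigid with it, a grey thumb tab 30 mm wide, 5 mm thick, beyond the pivot: at angle 0 it slants up 30 degrees towards the bay, its end 38 mm past and 22 mm above the pivot; pressing it down raises the plate.
- end_right (a point): middle of the free edge of the right (-y end) bay's flag: white plate 48 mm wide, 5 mm thick, reaching 8 to 68 mm from the pivot; a disc on one face, a cross on the other. Rigid with it, a grey thumb tab 30 mm wide, 5 mm thick, beyond the pivot: at angle 0 it slants up 30 degrees towards the bay, its end 38 mm past and 22 mm above the pivot; pressing it down raises the plate.
- vial_mid (a point): small clear vial with a black cap, 22 mm across, 48 mm tall, loose, standing on the base plate between two bays. Point on its axis, half-way up.
- dish_mid (a point): covered glass culture dish, 92 mm across, 18 mm high, loose on the bench. Point at its centre.
- slide_box_mid (a point): wooden box for slides, 87 x 102 x 36 mm, loose on the bench. Point at its centre.
- cup_mid (a point): empty clear glass beaker, 74 mm across, 85 mm tall, loose on the bench. Point on its axis, half-way up.
- spatula_grip (a point): small spatula with a dark wooden handle, 170 mm long, lying loose on the bench. Point at its handle.

How it is judged:
By the outcome, as a careful person would: the job done as asked, in the order asked, and still so for the second after the job is handed in, with the robot touching nothing.
It also fails if it takes over 38 s, if anything falls off the work surface, if the arm or the gripper's body presses on something with over 40 N, if the wrist force passes 120 N, or if a joint passes its speed limit or range.

## Robot

A 6-joint arm with a two-finger parallel gripper is mounted at the origin on the work surface. World frame = base frame: x ahead of the robot, y to its left, z up, the work surface at z = 0. Lengths are in mm, angles in degrees, forces in N, time in s.
With the tool pointing down it reaches from about 350 to 850 mm from the base axis. Payload 8.1 kg.
Tool frame: the origin (TCP) lies at the very end of the fingers, on their centre line; the grasp point (between the pads) lies 19 mm behind it; z points along the fingers, y is the direction in which the jaws open and shut (so a half turn about z gives the same grasp; the last joint's range is limited). The gripper opens to 85 mm and grips with 20 to 120 N. Pads are 22 mm wide; open, the fingers measure 114 mm over their backs; the gripper's body (76 mm by 85 mm) begins 54 mm behind the grasp point. The pads swing forward as they close: fully open they stand 13 mm farther back than shut.
Start: joints at [68.675, 7.471, 85.268, -0, 87.261, -4.893], TCP at [169.709, 575.503, 231.292] pointing down, gripper open.
Joint ranges: [-169.43, 169.43], [-51.17, 129.36], [1.28, 143.12], [-76.62, 256.62], [0, 156.53], [-152.29, 152.29]. Speed limits (degrees/s): [136.94, 136.94, 159.86, 180, 180, 180].

## Interface

Orientations are given as [roll, pitch, yaw] about the fixed x, y, z axes, in that order (R = Rz(yaw) Ry(pitch) Rx(roll)).
In Python, from bench import r, eyes gives the robot as it stands. The module is installed in compiled form; this text tells all that it offers.
- The arm moves only by the tool play_rows, never from a script. Its argument "deltas" is a list of rows, each a list of 3 entries, a list of its own where there are three numbers: the shift along the tool's x, y, z in m, then the turn, a rotation vector about the tool's x, y, z in rad, then the closure, from 0 (fully open) to 1 (shut). A call has 1 to 8 rows; each row shifts and turns the pose as measured when the row begins, along the tool's axes as they then stand; what a row does not reach is not made up. A row lasts 1/8 s, in which the tool goes at most 62.5 mm and 10.7 degrees, less where a joint would pass 70% of its speed; a pose out of reach is approached as far as the arm can. A call with a gripper value outside its range is refused whole. The fingers move at their own pace and stop on an object; "force" is the grip in N (left out, the last holds). Time passes only in rows, so rows that do not move let the fingers close. It gives the time, the measured TCP pose, the force and the opening at its end, in the units of the state.
- r.sense(): the state, without advancing time (a new reading comes with each control period).
- eyes.snapshot(name): name is "scene" or "side" or "wrist"; returns the picture (420x560x3 uint8, red, green, blue); there is no depth.
- eyes.get_calibration(name): a dict with "mtx" (3x3 intrinsics, pixels), "R" (3x3) and "t" (3): a world point X has camera coordinates R X + t; the wrist camera has in their place "T_tool_cam" (4x4, takes a point from camera to tool coordinates, whose origin is the TCP and whose axes are the flange's). Camera axes: x right, y down, z forward; pixel columns grow to the right and rows downward; lengths in mm; the calibration is good to about 2 mm. A picture is of the moment at which its call begins: read the wrist's pose just before it. get_calibration takes no time and is no camera call.
- r.hand_in(): hands the job in, once; it reports no verdict.
The state is a dict: "time": time; "joint_pos": joint angles; "qd": joint speeds; "joint_efforts": joint torques, N m; "tool_pos": TCP position; "tcp_rot": TCP orientation; "ft_force": force on the tool from outside, world axes, zero at the start; "wrist_torque": the same for the moment, N m; "finger_gap": finger opening in mm.
Only numpy, scipy, OpenCV 4.12 (cv2) and the standard library are available. Lean on these libraries where they do the work, as an engineer would, in place of code of your own. Each camera call takes 0.05 s, during which the arm holds its last target. There are 200 camera calls.

## Working session

There is one attempt and no reset: what is moved stays moved. The work goes in short steps, Python scripts to look and compute and a tool call to move; the robot and the scene stay as the last step left them, time stands still between calls to the robot, and variables do not carry over. Pictures are saved under pics/ and viewed, about 8 in all and at most 12, crops included, and the job is handed in when it is done.

Besides the shell and the picture viewer there is one more tool, called after "Request:" in YAML: its name, and indented under it one key for each argument. play_rows: Moves the arm, as the interface text tells. Its arguments: {"type":"object","properties":{"deltas":{"type":"array"},"force":{"type":"number"}},"required":["deltas"]}

```bash
mkdir -p pics; python3 - <<'E'
from bench import r, eyes
import cv2, numpy as np
s=r.sense(); print({k:np.round(v,2) for k,v in s.items()})
for n in ["scene","side"]:
    im=eyes.snapshot(n); cv2.imwrite(f"pics/{n}0.png",im[...,::-1])
    c=eyes.get_calibration(n); print(n,c)
    R=np.array(c["R"]);print("cam pos",-R.T@np.array(c["t"]))
print(eyes.get_calibration("wrist"))
E
```

```text
{'time': np.float64(0.0), 'joint_pos': array([68.68,  7.51, 85.33,  0.  , 87.26, -4.89]), 'qd': array([-0.05,  0.  ,  0.  , -0.04,  0.05, -0.03]), 'joint_efforts': array([-0.000e+00, -5.694e+01, -5.005e+01, -0.000e+00,  1.000e-02,
        0.000e+00]), 'tool_pos': array([169.5 , 574.98, 230.23]), 'tcp_rot': array([-1.7989e+02, -1.0000e-02,  1.6357e+02]), 'ft_force': array([ 0.32,  0.22, -0.13]), 'wrist_torque': array([-0.05,  0.06,  0.02]), 'finger_gap': np.float64(85.26)}
scene {'mtx': array([[513.58138123,   0.        , 278.73589154],
       [  0.        , 513.58138123, 204.09196991],
       [  0.        ,   0.        ,   1.        ]]), 'R': array([[ 0.72823018,  0.68529818, -0.00687051],
       [ 0.40062497, -0.43381398, -0.80703473],
       [-0.55603996,  0.58495455, -0.590464  ]]), 't': array([-393.68804759, -167.07708424, 1729.59197299])}
cam pos [1315.3530214  -814.4193649   883.71995061]
side {'mtx': array([[538.70041095,   0.        , 271.37869681],
       [  0.        , 538.70041095, 210.35309766],
       [  0.        ,   0.        ,   1.        ]]), 'R': array([[ 0.98870594, -0.14935507, -0.0123946 ],
       [-0.11297237, -0.68839965, -0.71647971],
       [ 0.09847744,  0.70978799, -0.69749782]]), 't': array([-579.26298514,  129.33364101, 1634.71926831])}
cam pos [  426.34891902 -1157.78673093  1225.69831841]
{'mtx': array([[367.09770642,   0.        , 276.90838025],
       [  0.        , 367.09770642, 210.77347893],
       [  0.        ,   0.        ,   1.        ]]), 'T_tool_cam': array([[ 9.33921566e-04, -9.63381367e-01, -2.68133306e-01,
         6.68241018e+01],
       [ 9.99999240e-01,  6.84020422e-04,  1.02541654e-03,
         8.63567593e-01],
       [-8.04458535e-04, -2.68134060e-01,  9.63381274e-01,
        -1.42837498e+02],
       [ 0.00000000e+00,  0.00000000e+00,  0.00000000e+00,
         1.00000000e+00]])}
```

View pics/scene0.png

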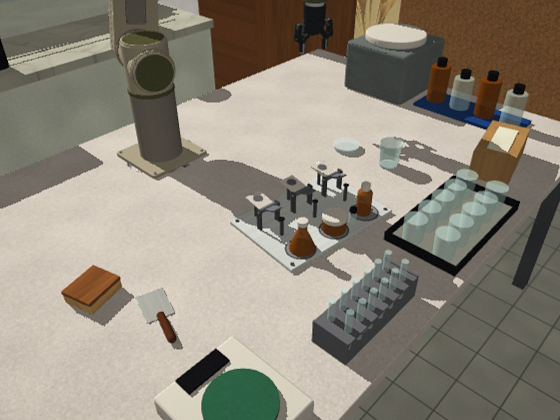

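View pics/side0.png

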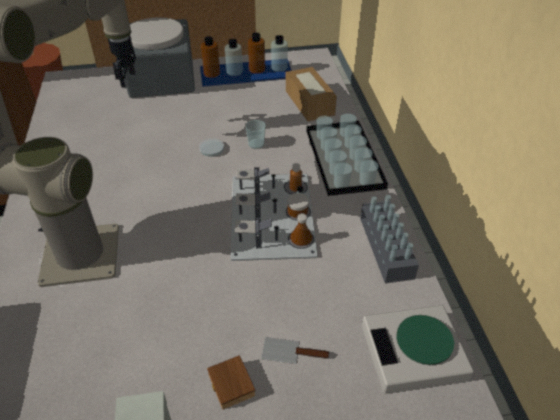

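The flask stands at the -y end, so it is in the right bay: scene view about (302,238), side view about (301,230). I'll zoom in on the station to get corners and flags.

```bash
python3 - <<'E'
import cv2, numpy as np
a=cv2.imread("pics/scene0.png")[155:275,225:400]; b=cv2.imread("pics/side0.png")[155:270,215:335]
a=cv2.resize(a,None,fx=4.5,fy=4.5,interpolation=cv2.INTER_CUBIC)
b=cv2.resize(b,None,fx=5,fy=5,interpolation=cv2.INTER_CUBIC)
cv2.imwrite("pics/a.png",a);cv2.imwrite("pics/b.png",b);print(a.shape,b.shape)
E
```

```text
(540, 788, 3) (575, 600, 3)
```

View pics/a.png

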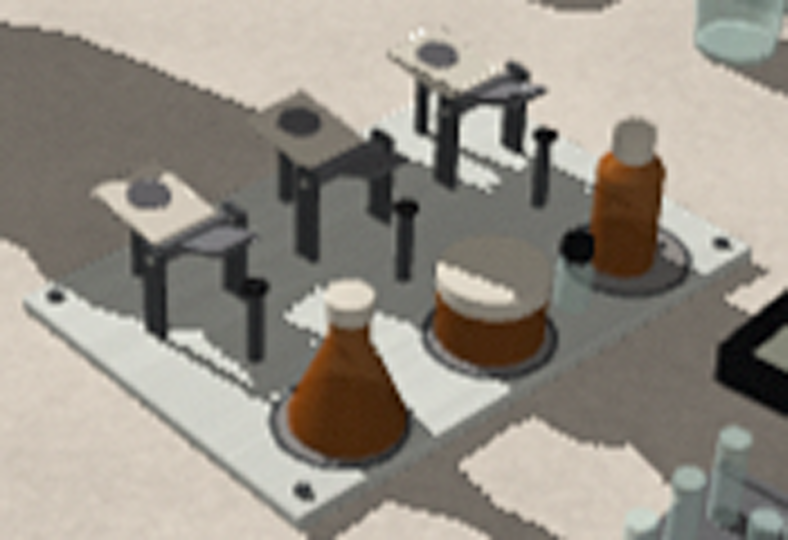

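View pics/b.png

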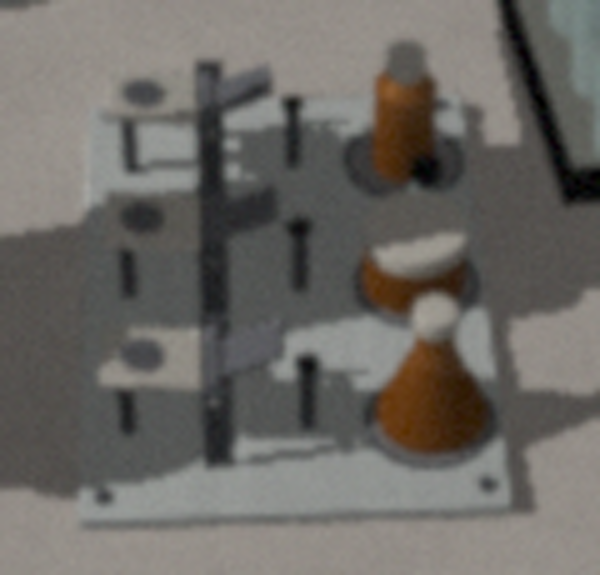

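Both crops confirm the flask is in the right (-y) bay. The right flag's disc is at about (258,198) in the scene view. Next I fit the station pose from the plate corners.

```bash
cat > h.py <<'E'
import numpy as np, cv2
from bench import r, eyes
def ray(n,p):
    c=eyes.get_calibration(n); R=np.array(c["R"]); o=-R.T@c["t"]
    return o, R.T@np.linalg.inv(c["mtx"])@[p[0],p[1],1]
def onz(n,p,z):
    o,d=ray(n,p); return o+d*(z-o[2])/d[2]
def proj(n,X):
    c=eyes.get_calibration(n); q=c["mtx"]@(c["R"]@np.array(X)+c["t"]); return q[:2]/q[2]
def tri(p,q):
    (a,u),(b,v)=ray("scene",p),ray("side",q)
    s=np.linalg.lstsq(np.c_[u,-v],b-a,rcond=None)[0]; P,Q=a+s[0]*u,b+s[1]*v
    return (P+Q)/2,np.linalg.norm(P-Q)
E
python3 - <<'E'
from h import *
A=lambda x,y:(225+(x+.5)/4.5-.5,155+(y+.5)/4.5-.5); B=lambda x,y:(215+(x+.5)/5-.5,155+(y+.5)/5-.5)
loc={'nl':(-85,190),'nr':(-85,-190),'fr':(175,-190),'fl':(175,190)}
sc={'nr':A(25,303),'fr':A(300,517),'fl':A(748,249)}
sd={'nr':B(82,515),'fr':B(510,507),'fl':B(468,100),'nl':B(98,112)}
def fit(pts):
    L=np.array([loc[k] for k,_ in pts],float);W=np.array([p[:2] for _,p in pts])
    l,w=L-L.mean(0),W-W.mean(0); a=np.arctan2((l[:,0]*w[:,1]-l[:,1]*w[:,0]).sum(),(l*w).sum())
    R=np.array([[np.cos(a),-np.sin(a)],[np.sin(a),np.cos(a)]]); t=W.mean(0)-R@L.mean(0)
    print("yaw",np.degrees(a),"t",t,"res",np.round(W-(L@R.T+t),1).tolist()); return a,t,R
P=[(k,onz("scene",p,12)) for k,p in sc.items()];Q=[(k,onz("side",p,12)) for k,p in sd.items()]
fit(P);fit(Q);a,t,R=fit(P+Q)
for n,p,q in [("discR",A(149,193),B(143,354)),("postR top",A(255,288),B(307,362)),("stopper",A(350,296),B(437,312)),("tabR end",A(250,238),B(282,345))]:
    X,e=tri(p,q); print(n,X.round(1),"gap",round(e,1),"station",(R.T@(X[:2]-t)).round(1),X[2].round(1))
E
```

```text
yaw -6.160510185771867 t [553.08709224  77.18701751] res [[5.2, 0.7], [-3.9, 3.0], [-1.3, -3.8]]
yaw -7.328627892302977 t [554.43186916  69.50604094] res [[3.6, 6.1], [-2.6, 4.8], [-2.2, -3.5], [1.3, -7.4]]
yaw -6.778580097084017 t [554.16216981  72.92568123] res [[6.0, 3.9], [-2.7, 8.9], [-4.2, 2.6], [2.1, 3.7], [-4.4, -0.0], [-0.3, -8.8], [3.5, -10.2]]
discR [496.2 -36.6  78.3] gap 4.9 station [ -44.6 -115.6] 78.3
postR top [593.4 -46.9  64.4] gap 3.0 station [  53.1 -114.3] 64.4
stopper [670.3 -53.5 102.1] gap 4.8 station [ 130.2 -111.8] 102.1
tabR end [578.9 -39.8  82.8] gap 14.9 station [  37.9 -109. ] 82.8
```

Request:
play_rows:
  deltas:
    - [[-0.044, -0.041, 0], [0, 0, 0], 1]
    - [[-0.044, -0.041, 0], [0, 0, 0], 1]
    - [[-0.044, -0.041, 0], [0, 0, 0], 1]
    - [[-0.044, -0.041, 0], [0, 0, 0], 1]
    - [[-0.044, -0.041, 0], [0, 0, 0], 1]
    - [[-0.044, -0.041, 0], [0, 0, 0], 1]
    - [[-0.044, -0.041, 0], [0, 0, 0], 1]
    - [[-0.044, -0.041, 0], [0, 0, 0], 1]
  force: 30

```text
time: 1.1
tool_pos: [418.0, 150.7, 227.0]
tcp_rot: [-179.6, -0.1, 164.0]
ft_force: [1.7, 0.5, 0.3]
finger_gap: 0.3
```

Request:
play_rows:
  deltas:
    - [[-0.043, -0.039, 0], [0, 0, 0], 1]
    - [[-0.043, -0.039, 0], [0, 0, 0], 1]
    - [[-0.043, -0.039, 0], [0, 0, 0], 1]
    - [[-0.038, -0.034, 0], [0, 0, 0], 1]
    - [[0, 0, 0], [0, 0, -0.16], 1]
    - [[0, 0, 0], [0, 0, 0], 1]

```text
time: 1.85
tool_pos: [539.6, -52.3, 224.9]
tcp_rot: [-179.7, -0.3, 172.9]
ft_force: [0.2, 1.1, -0.0]
finger_gap: -0.2
```

```bash
python3 - <<'E'
from h import *
s=r.sense(); np.save("w0.npy",np.r_[s["tool_pos"],s["tcp_rot"]]); print(s["time"],s["tool_pos"],s["tcp_rot"],s["ft_force"])
im=eyes.snapshot("wrist")[...,::-1]; cv2.imwrite("pics/w0.png",im)
E
```

```text
1.85 [539.6243488  -52.27459611 224.89243888] [-179.6609165    -0.3198206   172.94539019] [ 0.24746801  1.10081969 -0.02170889]
```

View pics/w0.png

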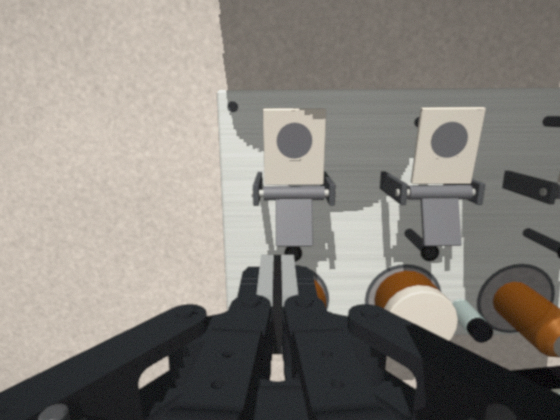

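The right flag's pivot is at about (294,191), the middle one's at (441,191), and the right plate's free edge is at row 108. Casting the rays gives the positions.

```bash
cat >> h.py <<'E'
from scipy.spatial.transform import Rotation as Ro
def wz(pose,p,z):
    c=eyes.get_calibration("wrist"); T=np.array(c["T_tool_cam"]); R=Ro.from_euler("xyz",pose[3:],degrees=True).as_matrix()
    o=R@T[:3,3]+pose[:3]; d=R@T[:3,:3]@np.linalg.inv(c["mtx"])@[p[0],p[1],1]
    return o+d*(z-o[2])/d[2]
E
python3 - <<'E'
from h import *
w=np.load("w0.npy")
R,M=wz(w,(294.5,191),72),wz(w,(441.5,191),72); print("pivots",R,M,np.linalg.norm(M-R))
y=(M-R)[:2]; print("yaw",np.degrees(np.arctan2(-y[0],y[1])))
for n,p,z in [("edge",(294.5,108),75),("edge z90",(294.5,108),90),("platew",(264,108),75),("platew",(325,108),75),("tabend",(294,246),92),("cornernr",(219,91),12),("posttop",(294,252),64)]: print(n,wz(w,p,z).round(1))
E
```

```text
pivots [539.28977015 -37.56078541  72.        ] [553.87853313  82.36060111  72.        ] 120.80550877379947
yaw -6.93610478552087
edge [473.8 -30.5  75. ]
edge z90 [473.9 -31.1  90. ]
platew [471.  -53.8  75. ]
platew [476.7  -7.2  75. ]
tabend [579.6 -43.2  92. ]
cornernr [450.2 -95.4  12. ]
posttop [595.8 -43.9  64. ]
```

Request:
play_rows:
  deltas:
    - [[-0.028, 0.014, 0], [0, 0, 0], 1]
    - [[0, 0, 0], [0, 0, 0], 1]
    - [[0, 0, 0.055], [0, 0, 0], 1]
    - [[0, 0, 0.045], [0, 0, 0], 1]
    - [[0, 0, 0], [0, 0, 0], 1]

```text
time: 2.52
tool_pos: [567.3, -39.4, 123.9]
tcp_rot: [-179.6, -0.2, 172.3]
ft_force: [-0.7, -0.6, -0.2]
finger_gap: -0.4
```

Request:
play_rows:
  deltas:
    - [[-0.002, -0.002, 0.02], [0, 0, 0], 1]
    - [[0, 0, 0.012], [0, 0, 0], 1]
    - [[0, 0, 0.01], [0, 0, 0], 1]
    - [[0, 0, 0.01], [0, 0, 0], 1]
    - [[0, 0, 0.008], [0, 0, 0], 1]
    - [[0, 0, 0], [0, 0, 0], 1]

```text
time: 3.28
tool_pos: [572.8, -42.6, 66.8]
tcp_rot: [-179.6, 0.3, 172.2]
ft_force: [1.2, 0.5, 0.1]
finger_gap: -0.2
```

```bash
python3 - <<'E'
from h import *
s=r.sense(); print(s["tool_pos"],s["ft_force"])
im=eyes.snapshot("side")[150:275,205:335,::-1]; cv2.imwrite("pics/p1.png",cv2.resize(im,None,fx=4.5,fy=4.5,interpolation=cv2.INTER_CUBIC))
E
```

```text
[572.84010202 -42.63754777  66.81538108] [1.20609328 0.51208485 0.11898599]
```

View pics/p1.png

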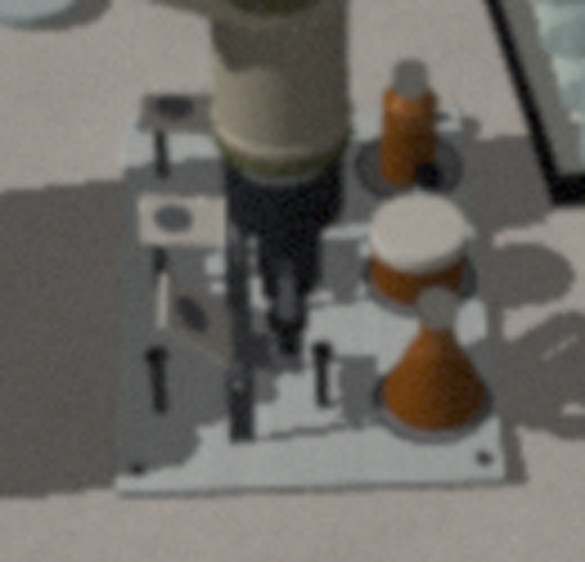

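The flag is up at about 45°, with its plate at (195,310) in the crop, and the neighbouring flags haven't moved. I'll press a little further.

Request:
play_rows:
  deltas:
    - [[0, 0, 0.006], [0, 0, 0], 1]
    - [[0, 0, 0.006], [0, 0, 0], 1]
    - [[0, 0, 0], [0, 0, 0], 1]
    - [[0, 0, -0.04], [0, 0, 0], 1]
    - [[0, 0, -0.06], [0, 0, 0], 1]
    - [[0, 0, -0.04], [0, 0, 0], 1]
    - [[0, 0, 0], [0, 0, 0], 1]

```text
time: 4.2
tool_pos: [571.4, -41.5, 197.4]
tcp_rot: [-179.6, 0.1, 172.2]
ft_force: [0.8, -1.1, -0.4]
finger_gap: -0.3
```

Request:
play_rows:
  deltas:
    - [[0.056, 0, 0], [0, 0, -0.016], 1]
    - [[0.056, -0.002, 0], [0, 0, 0], 1]
    - [[0, 0, 0], [0, 0, 0], 1]
    - [[0, 0, 0.05], [0, 0, 0], 1]
    - [[0, 0, 0.042], [0, 0, 0], 1]
    - [[0, 0, 0], [0, 0, 0], 1]

```text
time: 4.95
tool_pos: [454.1, -29.2, 95.8]
tcp_rot: [-179.6, -0.4, 173.2]
ft_force: [-0.1, 0.3, 0.3]
finger_gap: -0.0
```

```bash
python3 - <<'E'
from h import *
s=r.sense(); print(s["tool_pos"],s["ft_force"])
im=eyes.snapshot("scene")[150:275,215:390,::-1]; cv2.imwrite("pics/p2.png",cv2.resize(im,None,fx=4,fy=4,interpolation=cv2.INTER_CUBIC))
E
```

```text
[454.13902942 -29.16892731  95.81963062] [-0.11309181  0.31616738  0.3454266 ]
```

View pics/p2.png

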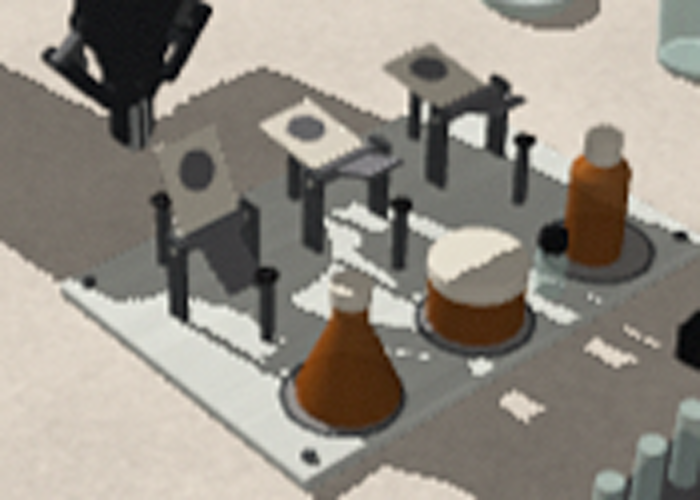

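The flag stands at about 60° (plate at (195,175) in the crop) with the shut fingers behind it. Now I push it over.

Request:
play_rows:
  deltas:
    - [[-0.03, 0.001, -0.004], [0, 0, 0], 1]
    - [[-0.02, 0, 0], [0, 0, 0], 1]
    - [[-0.015, 0, 0], [0, 0, 0], 1]
    - [[-0.015, 0, 0], [0, 0, 0], 1]
    - [[-0.015, 0, 0], [0, 0, 0], 1]
    - [[-0.012, 0, 0], [0, 0, 0], 1]
    - [[-0.01, 0, 0], [0, 0, 0], 1]
    - [[0, 0, 0], [0, 0, 0], 1]

```text
time: 6.0
tool_pos: [587.4, -44.4, 119.6]
tcp_rot: [-179.6, 0.9, 173.2]
ft_force: [0.2, 0.8, 0.4]
finger_gap: -0.1
```

Request:
play_rows:
  deltas:
    - [[0.004, 0, 0.012], [0, 0, 0], 1]
    - [[0.002, 0, 0.01], [0, 0, 0], 1]
    - [[0, 0, 0.008], [0, 0, 0], 1]
    - [[0, 0, 0.005], [0, 0, 0], 1]
    - [[0, 0, 0], [0, 0, 0], 1]

```text
time: 6.62
tool_pos: [580.3, -43.7, 81.8]
tcp_rot: [-179.6, 0.8, 173.2]
ft_force: [0.0, 0.4, 0.6]
finger_gap: 0.2
```

Nearly level; I'll press the last few millimetres in small steps, watching the force.

Request:
play_rows:
  deltas:
    - [[0, 0, 0.004], [0, 0, 0], 1]
    - [[0, 0, 0.003], [0, 0, 0], 1]
    - [[0, 0, 0], [0, 0, 0], 1]

```text
time: 7.0
tool_pos: [580.7, -43.9, 74.7]
tcp_rot: [-179.6, 0.9, 173.2]
ft_force: [-0.4, -0.7, 0.5]
finger_gap: -0.4
```

Request:
play_rows:
  deltas:
    - [[0, 0, 0.002], [0, 0, 0], 1]
    - [[0, 0, 0.002], [0, 0, 0], 1]
    - [[0, 0, 0], [0, 0, 0], 1]

```text
time: 7.38
tool_pos: [581.4, -43.9, 72.7]
tcp_rot: [-179.6, 0.9, 173.2]
ft_force: [-0.1, 0.6, 0.6]
finger_gap: 0.2
```

Request:
play_rows:
  deltas:
    - [[0, 0, 0.002], [0, 0, 0], 1]
    - [[0, 0, 0.002], [0, 0, 0], 1]
    - [[0, 0, 0.001], [0, 0, 0], 1]

```text
time: 7.75
tool_pos: [581.7, -44.0, 72.3]
tcp_rot: [-179.5, 0.9, 173.2]
ft_force: [-5.8, 1.1, 10.0]
finger_gap: -0.1
```

Firm contact: 10 N at z = 72.3, so the plate is on its stop. I'll lift straight off, move clear and check.

Request:
play_rows:
  deltas:
    - [[0, 0, -0.03], [0, 0, 0], 1]
    - [[0, 0, -0.05], [0, 0, 0], 1]
    - [[0, 0, -0.05], [0, 0, 0], 1]
    - [[0.05, 0, -0.03], [0, 0, 0], 1]
    - [[0.05, 0, 0], [0, 0, 0], 1]
    - [[0, 0, 0], [0, 0, 0], 1]

```text
time: 8.5
tool_pos: [476.2, -30.1, 232.7]
tcp_rot: [-179.5, 0.7, 173.2]
ft_force: [-0.5, -0.2, 0.3]
finger_gap: -0.2
```

```bash
python3 - <<'E'
from h import *
s=r.sense(); print(s["tool_pos"],s["ft_force"])
f=lambda n,a,b,c,d:cv2.resize(eyes.snapshot(n)[a:b,c:d,::-1],(400,400*(b-a)//(d-c)),interpolation=cv2.INTER_CUBIC)
a=f("scene",150,275,215,390);b=f("side",150,275,205,335)
w=cv2.resize(eyes.snapshot("wrist")[...,::-1],(400,300))
o=np.zeros((600,800,3),np.uint8)
o[:a.shape[0],:400]=a;o[:b.shape[0],400:]=b;o[300:,:400]=w
cv2.imwrite("pics/p3.png",o)
E
```

```text
[476.19382021 -30.13377897 232.6966083 ] [-0.54118908 -0.2463761   0.27597786]
```

View pics/p3.png

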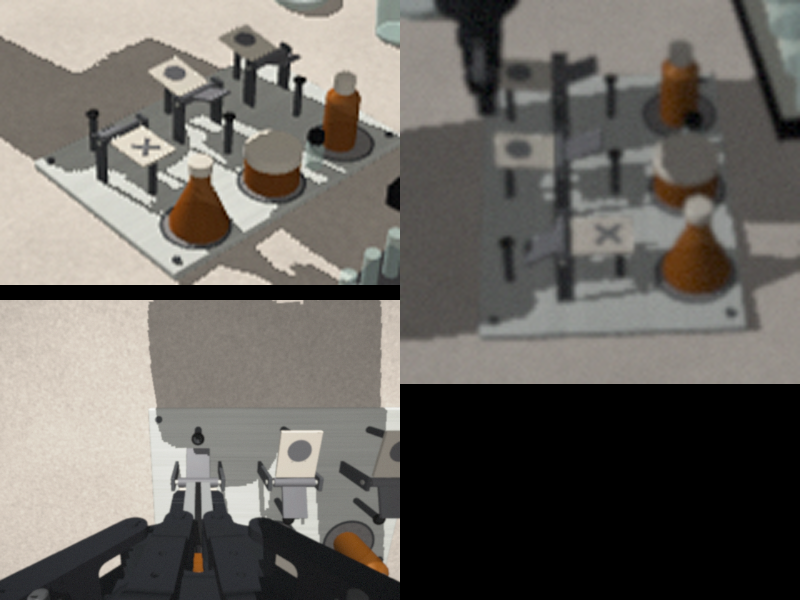

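The right flag now lies over its far rest with its cross showing: scene crop (147,147), side crop (608,235). The other two flags still show their discs, and the vessels are upright in place. The gripper is clear at z = 233, so I'm handing in.

```bash
python3 -c "
from bench import r; print(r.hand_in(), r.sense()['time'])"
```

```text
the job is handed in; nothing more can be done
the job is handed in; nothing more can be done
```

The flask was in the right (-y end) bay, and its flag is now flipped onto its far rest with the cross face up. I pressed the thumb tab to raise the plate to about 60°. I then pushed it over its pivot from behind with the shut fingers and pressed it down.

- **Seating:** the last press met a firm stop of about 10 N at z = 72.3 mm; a level plate's top should be near 72.5 mm. I didn't measure the flag's angle itself.
- **Other things:** the last pictures from both fixed cameras show the other two flags disc-up and the flask, jar, bottle and vial in place. The spatula and slide box were outside those crops, but the arm never went near them.
- **Robot:** clear of everything at hand-in, at z = 233 mm and about 8.7 s.
- **Disagreements:** the two fixed cameras' fits of the station differed by up to about 8 mm in y, so I used the wrist camera for the pivot. During the push the tool drifted up about 24 mm and 16 mm too far forward; I corrected this before pressing down.

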